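# Shim the rocking printer riser

### The arm

A 6-joint arm with a two-finger parallel gripper is mounted at the origin on the work surface. World frame = base frame: x ahead of the robot, y to its left, z up, the work surface at z = 0. Lengths are in m, angles in rad, forces in N, time in s.
With the tool pointing down it reaches from about 0.25 to 0.775 m from the base axis. Payload 4 kg.
Tool frame: the origin (TCP) lies between the finger pads; the fingertips stand 8 mm ahead of it and the grasp point (between the pads) lies 11 mm behind it; z points along the fingers, y is the line along which they close (so a half turn about z gives the same grasp; the last joint's range is limited). The gripper opens to 94 mm and grips with 3 to 60 N. Pads are 16 mm wide; open, the fingers measure 119 mm over their backs; the gripper's body (75 mm by 177 mm) begins 78 mm behind the grasp point.
Start: joints at [1.029, 0.087, 1.371, -0, 1.684, -0.103], TCP at [0.234, 0.498, 0.214] pointing down, gripper open.
Joint ranges: [-3.1, 3.1], [-0.76, 2.03], [0.27, 2.55], [-1.08, 4.22], [0.17, 2.65], [-2.57, 2.57]. Speed limits (rad/s): [2.79, 2.79, 3.14, 3.14, 3.14, 3.14].

### API

Orientations are given as a rotation vector (axis times angle).
In Python, from rig import env, vision gives the robot as it stands. The module is installed in compiled form; this text tells all that it offers.
- The arm moves only by the shell command python3 -m crank 'ROWS'. ROWS is JSON, a list of rows, each a list of 7 numbers: the turn, a rotation vector about the tool's x, y, z in degrees, then the shift along the tool's x, y, z in m, then the finger opening in m, from 0 to 0.094. In form: [[wx, wy, wz, x, y, z, fingers], ...]. A call has 1 to 5 rows; each row shifts and turns the commanded pose from where the row before left it, along the tool's axes as they then stand; what a row does not reach is not made up. A row lasts 1/12 s, in which the tool goes at most 41.7 mm and 7.16 degrees, less where a joint would pass 70% of its speed; a pose out of reach is approached as far as the arm can. A call is refused whole if a number of a shift passes 0.0417 or a number of a turn 7.16, either way. A call with a gripper value outside its range is refused whole. The fingers move at their own pace and stop on an object; the grip force is fixed at half the most. Time passes only in rows, so rows that do not move let the fingers close. It gives the time, the measured TCP pose, the force, the opening and the grip force at its end, in the units of the state.
- env.sense(): the state, without advancing time (a new reading comes with each control period).
- vision.get_image(name): name is "scene" or "top" or "wrist"; returns the picture (420x560x3 uint8, red, green, blue); there is no depth.
- vision.get_calibration(name): a dict with "vertical_fov" (degrees; the focal length in pixels is half the picture's height over the tangent of half this angle, whatever the lens; pixels are square), "cx", "cy" (the principal point, pixels), "rvec" (rotation vector, rad) and "tvec" (3), from world to camera coordinates, as OpenCV has them. Camera axes: x right, y down, z forward; pixel columns grow to the right and rows downward; lengths in m; the calibration is good to about 2 mm. The wrist camera is an equidistant fisheye: a pixel r from the principal point sees the ray r / f radians off the axis. A picture is of the moment at which its call begins: read the wrist's pose just before it. get_calibration takes no time and is no camera call; for the wrist camera it gives the pose at the moment of the call.
- env.sign_off(): hands the job in; it is judged then, once.
The state is a dict: "clock": time; "joint_positions": joint angles; "joint_vel": joint speeds; "effort": joint torques, N m; "position": TCP position; "tool_rot": TCP orientation; "wrist_force": force on the tool from outside, world axes, zero at the start; "ft_torque": the same for the moment, N m; "width": finger opening in m; "grip_force": force on a finger pad.
Only numpy, scipy, OpenCV 4.12 (cv2) and the standard library are available. Lean on these libraries where they do the work, as an engineer would, in place of code of your own. Each camera call takes 0.05 s, during which the arm holds its last target. There are 200 camera calls.

### The job

The riser under the label printer rocks because one leg, the robot-side one nearest the middle of the desk, is too short: rock that corner to feel what is missing, then slide shims under the short foot one by one, the blue packer only if the gap is too big for the orange wedge alone, and the wedge last, nose first, gently until it is snug. Do not jack the riser up or shove it along, and leave the other things on the desk alone. Then press firmly (about 12 N) on the corner over that foot to check that it no longer rocks, and let go with the shims left under the foot.

Things in the scene. Friction and masses are not known exactly. Their poses are not given: they have to be found in the camera images.
- riser: Printer riser, loose, 1.9 to 2.5 kg with the label printer fixed on it. Grey top 260 (x) x 310 (y) mm, upper face 110 mm up; white legs splayed in y end in black square feet 24 x 24 mm at x +-120, y +-180. Printer 170 x 190 x 160 mm on the top at x -67..103, y -121..69. Origin on the desk under the top's middle, z up. Stands level on three feet; friction holds it up to 8 to 15 N sideways.
- short_foot (a point): Point of the riser at desk level, straight below the middle of the short foot (riser frame x -120, y +180). That foot's flat 24 x 24 mm sole hangs 4 to 13 mm above this point while the riser stands level (unknown, differs each time). Its side is 37 mm beyond the edge of the top, so shims go in along the riser's -y from the desk's middle, where the desk is clear.
- corner (a point): Where to press: upper face of the riser's top, 110 mm up, at the corner over the short foot; riser frame x -110, y +135; 65 mm clear of the printer. 4 to 6 N here (up to 12 N if the tool does not follow the swing) tips the riser over its other diagonal till the foot meets what is below: the corner sinks about 0.8 of the gap at the foot and swings outwards (riser -x, +y) by 0.7 of what it sinks.
- packer: Blue flat plastic shim, 130 (x) x 34 (y) x 5 mm thick, 30 g, lying loose on the desk. Origin under its middle; x along its length. Grip it across its width near one end. If used, it lies flat on the desk under the whole foot, with the wedge on top of it.
- wedge: Orange tapered plastic shim, 140 (x) x 34 (y) mm, 40 g, loose on the desk, flat underneath. Origin under its middle; x along its length to the thin nose: 1.5 mm thick at x +70, rising evenly to 11.5 mm at the tail, x -70. Grip it across near the tail. It fills 2.5 to about 8.5 mm alone; on the packer 5 mm more. A push of 5 to 8 N makes it snug.
- stapler: Bystander, loose: leave it alone. Red and black stapler 140 x 36 x 50 mm, origin under its middle.
- label_roll: Bystander, loose: leave it alone. White roll of labels, 90 mm across, 50 mm high, standing on end; origin under its middle.
- gel: Bystander, loose: leave it alone. Clear bottle of hand gel, 62 mm across, 150 mm high; origin under its middle.
- screwdriver: Bystander, loose: leave it alone. Screwdriver 190 mm long with a yellow handle; x along it to the tip.
- mouse: Bystander, loose: leave it alone. Black computer mouse 105 x 60 x 33 mm; origin under its middle.
- tape: Bystander, loose: leave it alone. Black tape dispenser 130 x 55 x 72 mm; origin under its middle.

How it is judged:
On the way, in this order (a step that is already met when the one before it is completed fails the run):
1. the wedge lies under the short foot and carries it (x of short_foot in the frame of wedge between -0.045 and 0.068 m and y of short_foot in the frame of wedge between -0.013 and 0.013 m and contact force between wedge and riser above 0.3 N), for 0.2 s.
2. the riser's corner over the short foot is pressed down and does not rock (contact force between the fingers and riser above 8 N and horizontal distance between the grasp point and corner below 0.04 m and angle between riser's own z axis and vertical below 0.007 rad), for 0.3 s.
At the end, for the whole second after the job is handed in: The riser stands level (within 0.4 degrees) and still where it stood, its short foot carried by the wedge (over 0.3 N, foot within 13 mm of the wedge's centre line and at least 14 mm of nose past the foot's edge), nothing held (all of step 1 and angle between riser's own z axis and vertical below 0.007 rad and linear speed of each of riser, wedge below 0.01 m/s); the robot touches nothing.
It fails at once if the riser is shoved more than 12 mm (distance of riser from where it was at the start of the episode above 0.012 m).
It fails at once if the riser's corner is jacked up more than 1.5 mm (height (world z) of corner above 0.1115 m).
It fails at once if the riser is pressed by the fingers with over 60 N (contact force between the fingers and riser above 60 N).
It fails at once if a shim is forced against the riser with over 60 N (contact force between any of packer, wedge and riser above 60 N).
It fails at once if another thing on the desk is moved more than 30 mm (distance of any of stapler, label_roll, gel, screwdriver, mouse, tape from where it was at the start of the episode above 0.03 m).
It also fails if it takes over 72 s, if anything falls off the work surface, if the arm or the gripper's body presses on something with over 40 N, if the wrist force passes 120 N, or if a joint passes its speed limit or range.

## Working session

There is one attempt and no reset: what is moved stays moved. The work goes in short steps, Python scripts to look and compute and a shell command to move; the robot and the scene stay as the last step left them, time stands still between calls to the robot, and variables do not carry over. Pictures are saved under pics/ and viewed, at most 10 in all, crops included, and the job is handed in when it is done.

```bash
mkdir -p pics; cat > h.py <<'E'
import numpy as np, cv2
from rig import env, vision
from scipy.spatial.transform import Rotation as R
def shot(n,f):
    im=vision.get_image(n); cv2.imwrite('pics/'+f,im[:,:,::-1]); return im
def ray(c,u,v,h=420,fish=False):
    f=h/2/np.tan(np.radians(c['vertical_fov'])/2)
    x,y=(u-c['cx'])/f,(v-c['cy'])/f
    d=np.array([x,y,1.])
    if fish:
        r=np.hypot(x,y); d=np.array([x/r*np.sin(r),y/r*np.sin(r),np.cos(r)])
    M=R.from_rotvec(np.ravel(c['rvec'])).as_matrix()
    return -M.T@np.ravel(c['tvec']), M.T@d
def pt(n,u,v,z=0):
    c=vision.get_calibration(n); o,d=ray(c,u,v,fish=n=='wrist')
    return o+d*(z-o[2])/d[2]
def proj(n,P):
    c=vision.get_calibration(n); f=210/np.tan(np.radians(c['vertical_fov'])/2)
    p=R.from_rotvec(np.ravel(c['rvec'])).as_matrix()@np.array(P)+np.ravel(c['tvec'])
    return p[:2]/p[2]*f+[c['cx'],c['cy']]
def st():
    s=env.sense(); print(s['clock'],np.round(s['position'],4),np.round(R.from_rotvec(s['tool_rot']).as_matrix(),3).tolist(),np.round(s['wrist_force'],2),s['width'],s['grip_force'])
E
python3 - <<'E'
from h import *
for n in ['top','scene']: shot(n,n+'0.png')
st()
for n in ['top','scene','wrist']:
    c=vision.get_calibration(n);print(n,c)
E
```

```text
0.1 [0.2334 0.4975 0.2125] [[-0.905, 0.425, -0.001], [0.425, 0.905, -0.002], [0.0, -0.002, -1.0]] [-0.36  0.13  0.25] 0.09362997113354328 0.0
top {'vertical_fov': 53.936836855506066, 'cx': 273.98800778050975, 'cy': 212.391405043957, 'rvec': array([ 2.17903514, -2.12572579,  0.20078146]), 'tvec': array([-0.0195864 ,  0.5852294 ,  1.03896543])}
scene {'vertical_fov': 49.523513493817035, 'cx': 276.8774623036, 'cy': 209.6338343378465, 'rvec': array([ 1.83769754,  1.52996031, -0.68762416]), 'tvec': array([-0.12085213, -0.30539358,  1.56309181])}
wrist {'vertical_fov': 65.70646984690485, 'cx': 279.7126696922532, 'cy': 208.12364423733104, 'rvec': array([-2.44086302, -1.54968763, -0.22108781]), 'tvec': array([-0.55008109, -0.02853117,  0.39299948])}
```

View pics/top0.png

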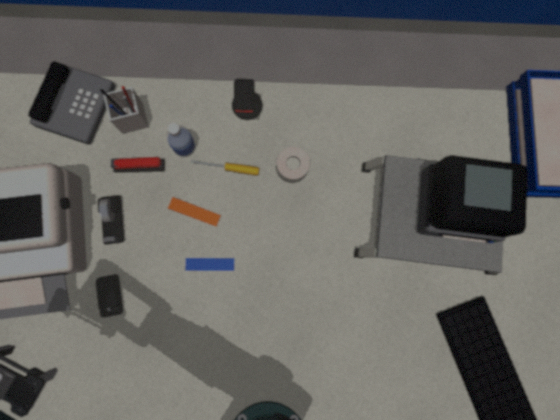

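View pics/scene0.png

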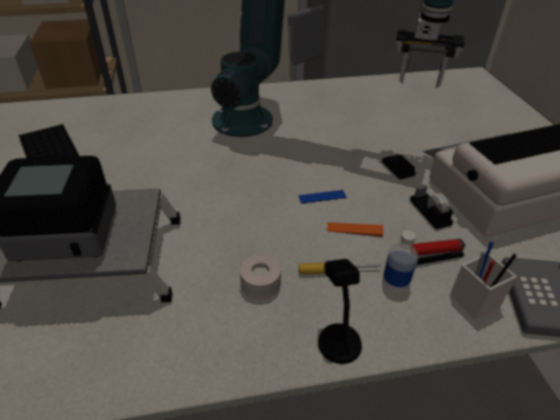

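The top view shows the riser on the right, with its short foot at about (363,253). The blue packer is at (210,264), the orange wedge at (194,211), and the bystanders sit above and to the left of the shims. I'll enlarge these areas.

```bash
python3 - <<'E'
from h import *
im=cv2.imread('pics/top0.png'); sc=cv2.imread('pics/scene0.png')
a=cv2.resize(im[185:280,160:245],None,fx=4.6,fy=4.6,interpolation=cv2.INTER_CUBIC)
b=cv2.resize(im[150:280,345:405],None,fx=4.6,fy=4.6,interpolation=cv2.INTER_CUBIC)
c=cv2.resize(sc[215:240,320:390],None,fx=4.6,fy=4.6,interpolation=cv2.INTER_CUBIC)
o=np.zeros((600,800,3),np.uint8); o[:a.shape[0],:a.shape[1]]=a; o[:min(600,b.shape[0]),400:400+b.shape[1]]=b[:600]
o[460:460+c.shape[0],:c.shape[1]]=c
cv2.imwrite('pics/m1.png',o)
hsv=cv2.cvtColor(im,cv2.COLOR_BGR2HSV)
for n,lo,hi,roi in [('blue',(105,120,60),(125,255,255),(255,275,180,240)),('orange',(5,140,100),(16,255,255),(190,230,160,230))]:
    m=np.zeros(hsv.shape[:2],np.uint8); y0,y1,x0,x1=roi
    m[y0:y1,x0:x1]=cv2.inRange(hsv,lo,hi)[y0:y1,x0:x1]
    box=cv2.boxPoints(cv2.minAreaRect(cv2.findNonZero(m)))
    P=np.array([pt('top',u,v,.005)[:2] for u,v in box]); print(n,box.tolist(),P.round(4).tolist(),P.mean(0))
for p in [(363,253),(366,167),(492,268)]: print(p,pt('top',*p))
E
```

```text
blue [[186.0, 259.0], [232.0, 259.0], [232.0, 269.0], [186.0, 269.0]] [[0.46, 0.2256], [0.4629, 0.1033], [0.4364, 0.1023], [0.4336, 0.2241]] [0.44818887 0.16381158]
orange [[168.38356018066406, 207.64382934570312], [172.3287811279297, 197.123291015625], [219.4520721435547, 214.79452514648438], [215.50685119628906, 225.3150634765625]] [[0.5974, 0.2808], [0.6267, 0.2719], [0.5815, 0.1419], [0.5524, 0.1513]] [0.5894807  0.21145405]
(363, 253) [ 0.4877195  -0.25091367  0.        ]
(366, 167) [ 0.72913475 -0.26220364  0.        ]
(492, 268) [ 0.45544261 -0.60499629  0.        ]
```

View pics/m1.png

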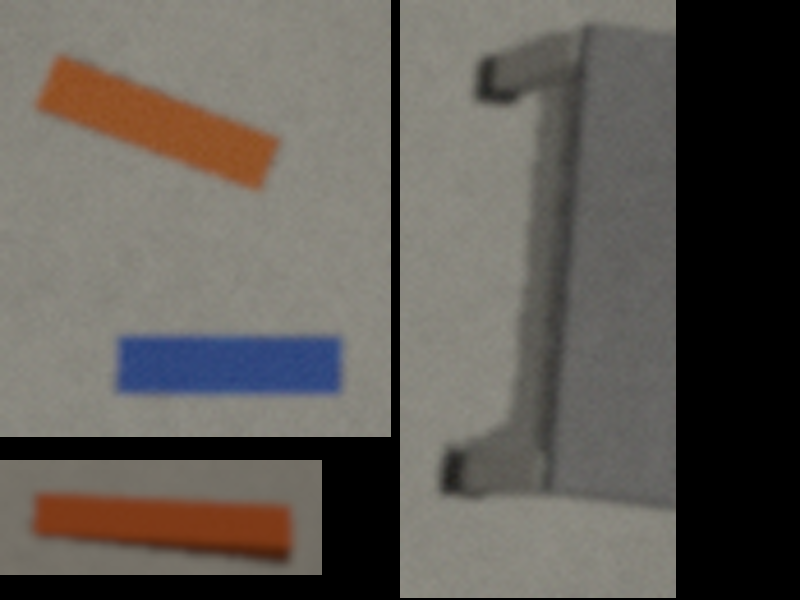

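The crop shows the wedge's thick end on its +y side, so the nose already points at the riser. The short foot's outer face is at about (353.7,252.7) and the far foot's at (361.5,167). The visible top corners are at (385.2,155.9) and (377.2,257). Next I'll fit the riser pose.

```bash
python3 - <<'E'
from h import *
from scipy.optimize import least_squares
obs=[((-.13,.155,.11),(377.2,257)),((.13,.155,.11),(385.2,155.9)),((-.12,.192,.01),(353.7,252.7)),((.12,.192,.01),(361.5,167.1))]
def w(p,q): c,s=np.cos(p[2]),np.sin(p[2]); return [p[0]+c*q[0]-s*q[1],p[1]+s*q[0]+c*q[1],q[2]]
f=lambda p:np.concatenate([proj('top',w(p,q))-u for q,u in obs])
r=least_squares(f,[.6,-.44,-.05]); print(r.x,r.fun.round(1))
for n,q in [('foot',(-.12,.18,0)),('corner',(-.11,.135,.11))]: print(n,np.round(w(r.x,q),4))
pts=[(168,207.8),(173.5,197),(220.9,215.4),(217,226.3)]
W=np.array([pt('top',*p,z)[:2] for p,z in zip(pts,(.0115,.0115,.0015,.0015))]);print(W.round(4),W.mean(0), W[:2].mean(0),W[2:].mean(0))
pts=[(160+x/4.6,185+y/4.6) for x,y in ((116,336),(341,336),(341,392),(116,392))]
W=np.array([pt('top',*p,.005)[:2] for p in pts]);print(W.round(4),W.mean(0))
E
```

```text
[ 0.586091   -0.42582455 -0.09936828] [-0.  -0.2  0.3 -0.7 -0.1  0.6 -0.1  0.4]
foot [ 0.4845 -0.2348  0.    ]
corner [ 0.49   -0.2806  0.11  ]
[[0.5958 0.2803]
 [0.6259 0.2673]
 [0.5804 0.1382]
 [0.5503 0.1475]] [0.58810132 0.208338  ] [0.6108624  0.27380913] [0.56534025 0.14286687]
[[0.4624 0.2278]
 [0.4655 0.0977]
 [0.4333 0.0965]
 [0.4303 0.226 ]] [0.44789802 0.1619945 ]
```

```bash
python3 -m crank '[[0,0,0,-0.017,-0.036,0,0.0],[0,0,0,-0.017,-0.036,0,0.0],[0,0,0,-0.017,-0.036,0,0.0],[0,0,0,-0.017,-0.036,0,0.0],[0,0,0,-0.017,-0.036,0,0.0]]' >/dev/null
for i in 1 2; do python3 -m crank '[[0,0,7.05,0,0,0,0],[0,0,7.05,0,0,0,0],[0,0,7.05,0,0,0,0],[0,0,7.05,0,0,0,0],[0,0,7.05,0,0,0,0]]'; done
for i in 1 2 3; do python3 -m crank '[[0,0,0,-0.0345,0.0196,0,0],[0,0,0,-0.0345,0.0196,0,0],[0,0,0,-0.0345,0.0196,0,0],[0,0,0,-0.0345,0.0196,0,0],[0,0,0,-0.0345,0.0196,0,0]]' ; done
python3 -c "from h import *; st()"
```

```text
clock: 0.93
position: [0.234, 0.2985, 0.2131]
tool_rot: [-1.589, -2.71, 0.001]
wrist_force: [-0.6, 0.5, -0.2]
width: 0.0307
grip_force: 0.0
clock: 1.35
position: [0.2339, 0.2986, 0.213]
tool_rot: [-2.334, -2.102, 0.001]
wrist_force: [-0.7, -0.5, -0.5]
width: 0.0005
grip_force: 0.0
clock: 1.77
position: [0.3147, 0.116, 0.2132]
tool_rot: [2.327, 2.111, 0.001]
wrist_force: [0.8, 1.2, -0.2]
width: 0.0009
grip_force: 0.0
clock: 2.18
position: [0.3953, -0.0658, 0.2132]
tool_rot: [-2.329, -2.108, -0.0]
wrist_force: [0.8, 0.1, 1.2]
width: 0.0005
grip_force: 0.0
clock: 2.6
position: [0.476, -0.247, 0.2127]
tool_rot: [-2.328, -2.108, 0.0]
wrist_force: [0.7, -0.1, 1.4]
width: 0.0003
grip_force: 0.0
2.6 [ 0.476  -0.247   0.2127] [[0.099, 0.995, -0.001], [0.995, -0.099, 0.001], [0.001, -0.001, -1.0]] [ 0.67 -0.14  1.42] 0.000263265160419429 0.0
```

```bash
python3 - <<'E'
from h import *
im=shot('wrist','w1.png')
cv2.imwrite('pics/w1b.png',cv2.resize(im[:,:,::-1],(800,600),interpolation=cv2.INTER_CUBIC))
E
```

```text
(no output)
```

View pics/w1b.png

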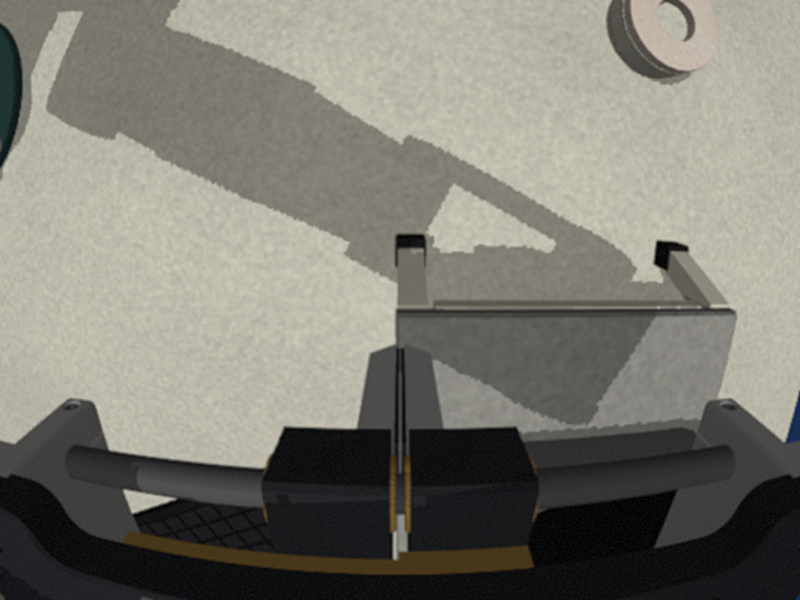

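The wrist view (800x600) shows the short foot's outer edge from (396,236) to (425,236), and the far foot at about (657,242) to (688,246). The upper edge of the top runs from (397,312) to (735,312).

```bash
python3 - <<'E'
from h import *
k=1/1.42857
c=vision.get_calibration('wrist'); print(ray(c,280,210,fish=True))
for n,u,v,z in [('cl',397,312,.11),('cr',735,312,.11),('f1',396,236,.015),('f2',425,236,.015),('f1',396,236,.0),('f2',425,236,.0),('g1',657,242,0),('g2',688,246,0.015)]:
    print(n,z,pt('wrist',u*k,v*k,z).round(4))
p=[.5861,-.4258,-.0994]
def w(q): C,s=np.cos(p[2]),np.sin(p[2]); return [p[0]+C*q[0]-s*q[1],p[1]+s*q[0]+C*q[1]]
for q in [(-.13,.155),(.13,.155),(-.132,.192),(-.108,.192),(.108,.192),(.132,.192)]: print(q,np.round(w(q),4))
E
```

```text
(array([ 0.48658073, -0.16971169,  0.38196571]), array([-0.030332  , -0.28899462, -0.95685008]))
cl 0.11 [ 0.4753 -0.2594  0.11  ]
cr 0.11 [ 0.728  -0.2879  0.11  ]
f1 0.015 [ 0.4773 -0.2272  0.015 ]
f2 0.015 [ 0.5004 -0.2295  0.015 ]
f1 0.0 [ 0.477  -0.2295  0.    ]
f2 0.0 [ 0.5009 -0.232   0.    ]
g1 0 [ 0.717  -0.2543 -0.    ]
g2 0.015 [ 0.7434 -0.2569  0.015 ]
(-0.13, 0.155) [ 0.4721 -0.2587]
(0.13, 0.155) [ 0.7308 -0.2845]
(-0.132, 0.192) [ 0.4738 -0.2216]
(-0.108, 0.192) [ 0.4977 -0.224 ]
(0.108, 0.192) [ 0.7126 -0.2455]
(0.132, 0.192) [ 0.7365 -0.2478]
```

```bash
python3 -m crank '[[0,0,0,-0.034,0.0185,0,0],[0,0,0,0,0,0.03,0],[0,0,0,0,0,0.03,0],[0,0,0,0,0,0.024,0],[0,0,0,0,0,0,0]]' 
for i in 1 2 3 4 5; do python3 -m crank '[[0,0,0,0,0,0.001,0],[0,0,0,0,0,0.0005,0]]' | grep -E 'pos|wrist_f'; done
```

```text
clock: 3.07
position: [0.4874, -0.2783, 0.1222]
tool_rot: [-2.319, -2.1, 0.004]
wrist_force: [-0.6, 0.3, -0.9]
width: 0.0002
grip_force: 0.0
position: [0.4915, -0.2809, 0.1293]
wrist_force: [-0.3, 1.1, 1.3]
position: [0.492, -0.2812, 0.1288]
wrist_force: [0.3, 1.4, -0.4]
position: [0.4914, -0.2809, 0.126]
wrist_force: [-0.2, 0.7, 0.5]
position: [0.491, -0.2807, 0.1236]
wrist_force: [0.1, -0.0, -0.4]
position: [0.4908, -0.2806, 0.1217]
wrist_force: [0.3, -0.3, -0.4]
```

```bash
for i in 1 2 3 4 5 6; do python3 -m crank '[[0,0,0,0,0,0.0005,0],[0,0,0,0,0,0,0]]' | grep -E 'pos|wrist_f'|tr '\n' ' ';echo; done;  for i in 1 2 3 4 5 6; do python3 -m crank '[[0,0,0,0.0003,-0.0003,0.0005,0],[0,0,0,0,0,0,0]]' | grep -E 'pos|wrist_f'|tr '\n' ' ';echo; done
```

```text
position: [0.4908, -0.2806, 0.1212] wrist_force: [-0.6, 0.0, 0.6] 
position: [0.4909, -0.2807, 0.1208] wrist_force: [0.6, -0.2, 0.5] 
position: [0.4909, -0.2807, 0.1204] wrist_force: [0.8, -0.8, 0.2] 
position: [0.4909, -0.2807, 0.1198] wrist_force: [-0.4, -0.3, 0.1] 
position: [0.4909, -0.2807, 0.1193] wrist_force: [-0.5, 0.0, -0.1] 
position: [0.4909, -0.2807, 0.1189] wrist_force: [0.9, 0.4, -0.2] 
position: [0.4906, -0.2803, 0.1184] wrist_force: [0.8, -0.4, -0.7] 
position: [0.4906, -0.2802, 0.1183] wrist_force: [-0.3, 0.4, 0.6] 
position: [0.4904, -0.2801, 0.1179] wrist_force: [1.2, -1.1, 2.1] 
position: [0.4901, -0.2798, 0.1173] wrist_force: [-0.2, -0.3, 1.5] 
position: [0.4896, -0.2793, 0.1166] wrist_force: [0.7, -1.5, 1.6] 
position: [0.4893, -0.2788, 0.1159] wrist_force: [0.6, -1.3, 2.0]
```

```bash
for i in 1 2 3 4 5 6 7 8; do python3 -m crank '[[0,0,0,0.0003,-0.0003,0.0005,0],[0,0,0,0,0,0,0]]' | grep -E 'pos|wrist_f'|tr '\n' ' ';echo; done
```

```text
position: [0.4889, -0.2784, 0.1153] wrist_force: [0.2, -1.7, 2.9] 
position: [0.4886, -0.278, 0.1148] wrist_force: [-0.1, -1.1, 2.6] 
position: [0.4884, -0.2776, 0.1143] wrist_force: [0.1, -2.5, 1.9] 
position: [0.4884, -0.2776, 0.1142] wrist_force: [-0.7, -2.0, 3.3] 
position: [0.4883, -0.2776, 0.1141] wrist_force: [-0.1, -2.4, 4.7] 
position: [0.4883, -0.2775, 0.1141] wrist_force: [0.2, -2.4, 6.0] 
position: [0.4883, -0.2775, 0.1141] wrist_force: [0.0, -3.5, 7.3] 
position: [0.4883, -0.2775, 0.1141] wrist_force: [-0.5, -4.3, 7.1]
```

```bash
for i in 1 2; do python3 -m crank '[[0,0,0,-0.0003,0.0003,-0.001,0],[0,0,0,-0.0003,0.0003,-0.001,0],[0,0,0,-0.0003,0.0003,-0.001,0],[0,0,0,-0.0003,0.0003,-0.001,0],[0,0,0,-0.0003,0.0003,-0.001,0]]' | grep -E 'pos|wrist_f'; done
python3 -m crank '[[0,0,0,0,0,-0.02,0],[0,0,0,0,0,-0.03,0],[0,0,0,0,0,-0.03,0],[0,0,0,0.0392,0.0047,0,0.06],[0,0,0,0.0392,0.0047,0,0.06]]' >/dev/null
for i in 1 2; do python3 -m crank '[[0,0,0,0.0392,0.0047,0,0.06],[0,0,0,0.0392,0.0047,0,0.06],[0,0,0,0.0392,0.0047,0,0.06],[0,0,0,0.0392,0.0047,0,0.06],[0,0,0,0.0392,0.0047,0,0.06]]' >/dev/null; done
python3 -m crank '[[0,0,6.75,0.0392,0.0047,0,0.06],[0,0,6.75,0.0392,0,0,0.06],[0,0,0,0,0,0,0.06]]'
python3 - <<'E'
from h import *
st(); im=shot('wrist','w2.png')
cv2.imwrite('pics/w2b.png',cv2.resize(im[:,:,::-1],(800,600),interpolation=cv2.INTER_CUBIC))
E
```

```text
position: [0.4885, -0.2771, 0.1164]
wrist_force: [1.6, -0.2, 2.5]
position: [0.4893, -0.279, 0.1213]
wrist_force: [-0.2, 0.6, 0.5]
clock: 9.57
position: [0.6085, 0.2669, 0.1997]
tool_rot: [-2.554, -1.823, 0.001]
wrist_force: [-0.6, -0.2, -1.0]
width: 0.0603
grip_force: 0.0
9.5667 [0.6085 0.2669 0.1997] [[0.325, 0.946, -0.003], [0.946, -0.325, 0.003], [0.002, -0.003, -1.0]] [-0.57 -0.22 -0.95] 0.060283426512982935 0.0
```

View pics/w2b.png

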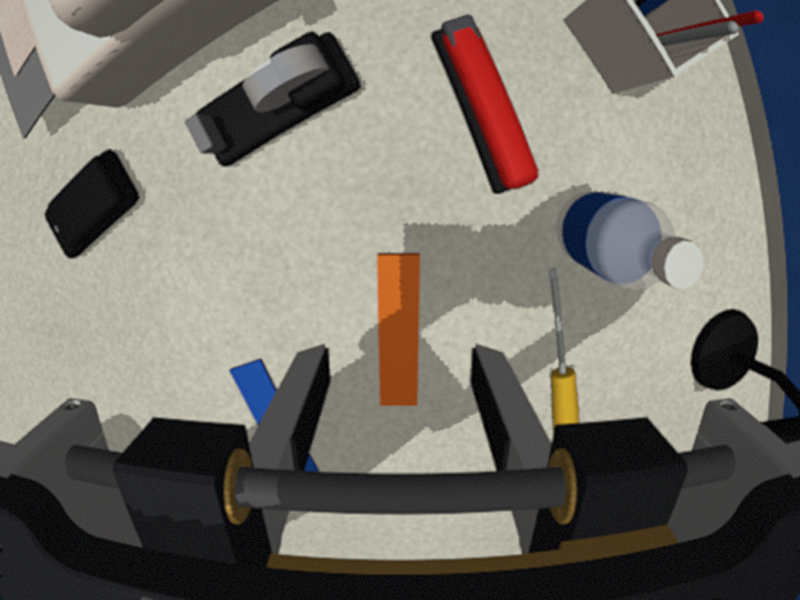

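The wrist view shows the wedge lined up between the fingers, with tail corners at (377,254) and (419,254) and nose corners at (381,405) and (417,405).

```bash
python3 - <<'E'
from h import *
k=1/1.42857
P=[pt('wrist',u*k,v*k,z) for u,v,z in [(377,254,.0115),(419,254,.0115),(381,405,.0015),(417,405,.0015)]]
for p in P: print(p.round(4))
t=(P[0]+P[1])[:2]/2;n=(P[2]+P[3])[:2]/2;d=(n-t);print(np.linalg.norm(d),d/np.linalg.norm(d)); g=t+.014*d/np.linalg.norm(d)
s=env.sense(); M=R.from_rotvec(s['tool_rot']).as_matrix(); print(g, M.T@np.array([*(g-s['position'][:2]),0]))
E
```

```text
[0.5949 0.2819 0.0115]
[0.6263 0.2712 0.0115]
[0.5502 0.1484 0.0015]
[0.5812 0.1379 0.0015]
0.14075114568879984 [-0.31903336 -0.94774349]
[0.60614929 0.2632588 ] [-9.71556351e-04 -2.11778420e-03  6.62877997e-06]
```

```bash
python3 -m crank '[[0,0,0,-0.001,-0.0018,0.038,0.06],[0,0,0,0,0,0.038,0.06],[0,0,0,0,0,0.038,0.06],[0,0,0,0,0,0.036,0.06],[0,0,0,0,0,0.025,0.06]]' >/dev/null
python3 -m crank '[[0,0,0,0,0,0.01,0.06],[0,0,0,0,0,0.005,0.06],[0,0,0,0,0,0,0.06],[0,0,0,0,0,0,0.06]]'
python3 -m crank '[[0,0,0,0,0,0,0.02],[0,0,0,0,0,0,0.02],[0,0,0,0,0,0,0.02],[0,0,0,0,0,0,0.02],[0,0,0,0,0,0,0.02]]'
python3 -m crank '[[0,0,0,0,0,0,0.02],[0,0,0,0,0,0,0.02],[0,0,0,0,0,0,0.02],[0,0,0,0,0,0,0.02],[0,0,0,0,0,0,0.02]]'
```

```text
clock: 10.37
position: [0.6086, 0.2597, 0.0143]
tool_rot: [2.559, 1.82, 0.005]
wrist_force: [-0.2, -0.1, 1.2]
width: 0.0599
grip_force: 0.0
clock: 10.78
position: [0.6075, 0.26, 0.013]
tool_rot: [2.559, 1.821, 0.002]
wrist_force: [-0.5, 0.4, 2.8]
width: 0.0335
grip_force: 30.0
clock: 11.2
position: [0.6075, 0.26, 0.013]
tool_rot: [2.56, 1.821, 0.002]
wrist_force: [-1.4, 0.3, 5.7]
width: 0.0328
grip_force: 30.0
```

```bash
python3 -m crank '[[0,0,0,0,0,-0.004,0.02],[0,0,0,0,0,-0.01,0.02],[0,0,0,0,0,-0.02,0.02],[0,0,-6.55,0,0,0,0.02],[0,0,-6.55,0,0,0,0.02]]'
python3 -m crank '[[0,0,0,-0.0383,-0.0079,0,0.02],[0,0,0,-0.0383,-0.0079,0,0.02],[0,0,0,-0.0383,-0.0079,0,0.02],[0,0,0,-0.0383,-0.0079,0,0.02],[0,0,0,-0.0383,-0.0079,0,0.02]]' >/dev/null
python3 -m crank '[[0,0,0,-0.0383,-0.0079,0,0.02],[0,0,0,-0.0383,-0.0079,0,0.02],[0,0,0,-0.0383,-0.0079,0,0.02],[0,0,0,-0.0383,-0.0079,0,0.02],[0,0,0,0,0,0.015,0.02]]' >/dev/null
python3 -m crank '[[0,0,0,0,0,0,0.02],[0,0,0,0,0,0,0.02]]'
python3 - <<'E'
from h import *
st(); im=shot('wrist','w3.png')
cv2.imwrite('pics/w3b.png',cv2.resize(im[:300,140:420,::-1],(560,600),interpolation=cv2.INTER_CUBIC))
E
```

```text
clock: 11.62
position: [0.6083, 0.26, 0.0481]
tool_rot: [2.329, 2.106, 0.005]
wrist_force: [0.9, -0.8, -0.7]
width: 0.0333
grip_force: 30.0
clock: 12.62
position: [0.4993, -0.0756, 0.0304]
tool_rot: [-2.335, -2.099, 0.001]
wrist_force: [0.5, 0.3, 0.4]
width: 0.0339
grip_force: 30.0
12.6167 [ 0.4993 -0.0756  0.0304] [[0.106, 0.994, -0.002], [0.994, -0.106, 0.001], [0.001, -0.002, -1.0]] [0.48 0.32 0.4 ] 0.03394566883887368 29.99991148710251
```

View pics/w3b.png

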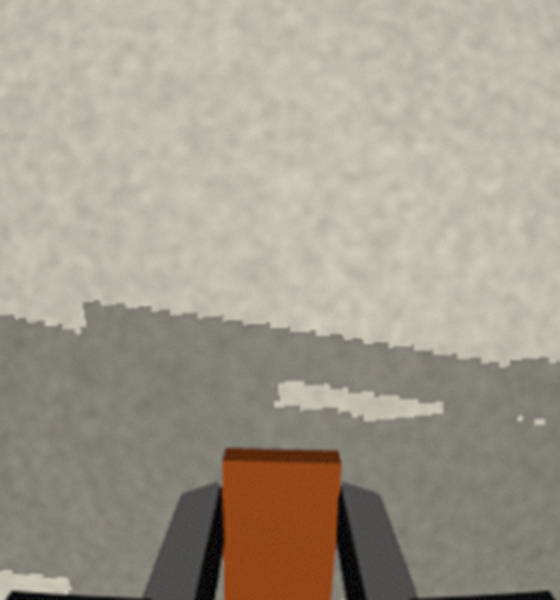

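The wrist camera only shows the wedge's tail, held straight between the fingers. I'll check the nose against the foot in the fixed cameras.

```bash
python3 -m crank '[[0,0,0,0,0,0.014,0.02],[0,0,0,0,0,0,0.02],[0,0,0,0,0,0,0.02]]'
python3 - <<'E'
from h import *
st(); t=shot('top','t4.png')[:,:,::-1]; s=shot('scene','s4.png')[:,:,::-1]
a=cv2.resize(t[200:275,290:380],None,fx=6,fy=6,interpolation=cv2.INTER_CUBIC)
b=cv2.resize(s[170:270,140:270],None,fx=6,fy=6,interpolation=cv2.INTER_CUBIC)[:,:780]
o=np.zeros((600,800,3),np.uint8); b=cv2.resize(s[180:255,150:283],None,fx=6,fy=6,interpolation=cv2.INTER_CUBIC)
cv2.imwrite('pics/m4t.png',a); 
o[:300,:800]=cv2.resize(s[190:240,150:283],(800,300),interpolation=cv2.INTER_CUBIC)
o[300:,:720]=cv2.resize(t[230:267,290:380],(720,300),interpolation=cv2.INTER_CUBIC)
cv2.imwrite('pics/m4.png',o)
E
```

```text
clock: 12.92
position: [0.5, -0.0743, 0.0168]
tool_rot: [-2.332, -2.103, 0.001]
wrist_force: [0.3, -0.0, -0.4]
width: 0.0334
grip_force: 30.0
12.9167 [ 0.5    -0.0743  0.0168] [[0.103, 0.995, -0.001], [0.995, -0.103, 0.001], [0.0, -0.001, -1.0]] [ 0.33 -0.   -0.37] 0.033418884365169425 29.999826103448868
```

View pics/m4.png

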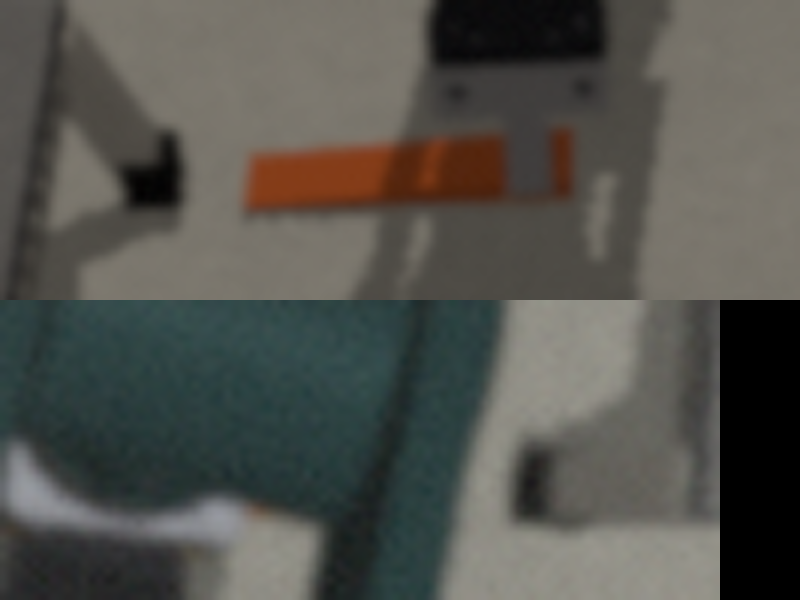

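The scene crop (top half, 6x) shows the wedge nose corners at (250,155) and (246,210), the tail at (572,130) and (570,197), and the foot's lower outer corner at about (180,206).

```bash
python3 - <<'E'
from h import *
def q(u,v,z): return pt('scene',150+(u+.5)/6.015-.5,190+(v+.5)/6-.5,z).round(4)
zb=.004
for n,a in dict(noseL=(250,155,zb+.0015),noseH=(246,210,zb),tailL=(572,130,zb+.0115),tailH=(570,197,zb),footoutH=(180,206,.005),footinH=(126,208,.005),footoutLtop=(178,130,.025)).items(): print(n,q(*a))
p=[.5861,-.4258,-.0994]
C,s=np.cos(p[2]),np.sin(p[2])
for r in [(-.132,.192,.005),(-.108,.192,.005),(-.108,.168,.005)]:
    P=[p[0]+C*r[0]-s*r[1],p[1]+s*r[0]+C*r[1],r[2]]; uv=proj('scene',P); print(r,((uv[0]-149.5)*6.015-.5,(uv[1]-189.5)*6-.5))
c=vision.get_calibration('scene');print(ray(c,280,210)[0])
E
```

```text
noseL [ 0.4675 -0.1921  0.0055]
noseH [ 0.5009 -0.1955  0.004 ]
tailL [ 0.4871 -0.0539  0.0155]
tailH [ 0.517  -0.0592  0.004 ]
footoutH [ 0.4945 -0.2228  0.005 ]
footinH [ 0.4918 -0.2453  0.005 ]
footoutLtop [ 0.4684 -0.2203  0.025 ]
(-0.132, 0.192, 0.005) (np.float64(181.4434290871475), np.float64(173.44660461335053))
(-0.108, 0.192, 0.005) (np.float64(177.25217555579914), np.float64(211.31815400739464))
(-0.108, 0.168, 0.005) (np.float64(119.83174066206263), np.float64(214.3334377340861))
[ 1.37653984 -0.14188574  0.79757946]
```

```bash
python3 -m crank '[[0,0,0,-0.01,0,0.002,0.02],[0,0,0,-0.01,0,0,0.02],[0,0,0,-0.01,0,0,0.02],[0,0,0,-0.01,0,0,0.02],[0,0,0,-0.01,0,0,0.02]]' | grep -E 'pos|wrist_f'|tr '\n' ' ';echo
for i in 1 2 3 4 5 6; do python3 -m crank '[[0,0,0,-0.002,0,0,0.02],[0,0,0,-0.001,0,0,0.02]]' | grep -E 'pos|wrist_f'|tr '\n' ' ';echo; done
```

```text
position: [0.4948, -0.1269, 0.0151] wrist_force: [0.3, 0.1, -0.1] 
position: [0.4944, -0.1294, 0.015] wrist_force: [0.4, -0.3, -0.1] 
position: [0.4942, -0.1314, 0.0149] wrist_force: [-0.6, 1.1, -0.7] 
position: [0.4939, -0.1342, 0.0149] wrist_force: [0.2, -0.6, -0.4] 
position: [0.4936, -0.1372, 0.0149] wrist_force: [0.6, 0.1, -0.9] 
position: [0.4932, -0.1403, 0.0149] wrist_force: [0.5, 1.3, -0.6] 
position: [0.4929, -0.1433, 0.0149] wrist_force: [0.2, 0.7, -1.2]
```

```bash
python3 -m crank '[[0,0,0,0,0,0.001,0.02],[0,0,0,0,0,0.001,0.02],[0,0,0,0,0,0,0.02],[0,0,0,0,0,0,0.02]]' | grep -E 'pos|wrist_f'|tr '\n' ' ';echo
for i in 1 2 3 4 5 6; do python3 -m crank '[[0,0,0,-0.001,0,0,0.02],[0,0,0,-0.001,0,0,0.02]]' | grep -E 'pos|wrist_f'|tr '\n' ' ';echo; done
```

```text
position: [0.4931, -0.1433, 0.013] wrist_force: [-0.1, 0.3, 0.3] 
position: [0.4928, -0.1453, 0.013] wrist_force: [-0.1, 0.3, 0.4] 
position: [0.4926, -0.1474, 0.013] wrist_force: [0.4, 0.1, -0.6] 
position: [0.4924, -0.1493, 0.013] wrist_force: [0.0, 0.9, -0.2] 
position: [0.4922, -0.1513, 0.013] wrist_force: [-0.3, 0.3, 0.4] 
position: [0.492, -0.1532, 0.013] wrist_force: [-0.1, 0.6, -0.5] 
position: [0.4918, -0.1543, 0.013] wrist_force: [-0.0, 4.7, 1.5]
```

```bash

for i in 1 2; do python3 -m crank '[[0,0,0,-0.0006,0,0,0.02],[0,0,0,0,0,0,0.02],[0,0,0,0,0,0,0.02]]' | grep -E 'pos|wrist_f'|tr '\n' ' ';echo; done
```

```text
position: [0.4918, -0.1547, 0.013] wrist_force: [0.7, 5.6, 1.2] 
position: [0.4918, -0.1549, 0.013] wrist_force: [0.2, 5.2, 1.4]
```

```bash

for i in 1 2; do python3 -m crank '[[0,0,0,-0.0007,0,0,0.02],[0,0,0,0,0,0,0.02],[0,0,0,0,0,0,0.02]]' | grep -E 'pos|wrist_f'|tr '\n' ' ';echo; done
```

```text
position: [0.4917, -0.1552, 0.013] wrist_force: [1.0, 7.3, 1.1] 
position: [0.4917, -0.1554, 0.0129] wrist_force: [0.2, 8.0, 2.2]
```

```bash

python3 -m crank '[[0,0,0,0.001,0,0,0.02],[0,0,0,0.001,0,0,0.02],[0,0,0,0.001,0,0,0.02]]' | grep -E 'pos|wrist_f'|tr '\n' ' ';echo
python3 -m crank '[[0,0,0,0,0,0,0.055],[0,0,0,0,0,0,0.055],[0,0,0,0,0,0,0.055],[0,0,0,0,0,0,0.055],[0,0,0,0,0,0,0.055]]'
python3 -m crank '[[0,0,0,0,0,-0.01,0.055],[0,0,0,0,0,-0.02,0.055],[0,0,0,0,0,-0.04,0.055],[0,0,0,0,0,-0.04,0.055],[0,0,0,0,0,-0.04,0.055]]'
python3 -m crank '[[0,0,0,0,0,-0.02,0],[0,0,0,0.03,0,0,0],[0,0,0,0.03,0,0,0]]' 
python3 - <<'E'
from h import *
s=shot('scene','s5.png')[:,:,::-1]
o=cv2.resize(s[190:240,150:270],(720,300),interpolation=cv2.INTER_CUBIC)
cv2.imwrite('pics/m5.png',o)
E
```

```text
position: [0.4917, -0.1552, 0.013] wrist_force: [-0.7, 0.2, 0.3] 
clock: 17.43
position: [0.4918, -0.1552, 0.013]
tool_rot: [2.335, 2.101, -0.0]
wrist_force: [-0.7, 0.4, -0.1]
width: 0.0547
grip_force: 0.0
clock: 17.85
position: [0.4913, -0.1547, 0.1651]
tool_rot: [-2.335, -2.101, 0.0]
wrist_force: [1.3, -0.6, 0.5]
width: 0.0553
grip_force: 0.0
clock: 18.1
position: [0.4994, -0.0961, 0.1868]
tool_rot: [2.335, 2.093, 0.005]
wrist_force: [-0.1, 0.2, -0.8]
width: 0.0383
grip_force: 0.0
```

View pics/m5.png

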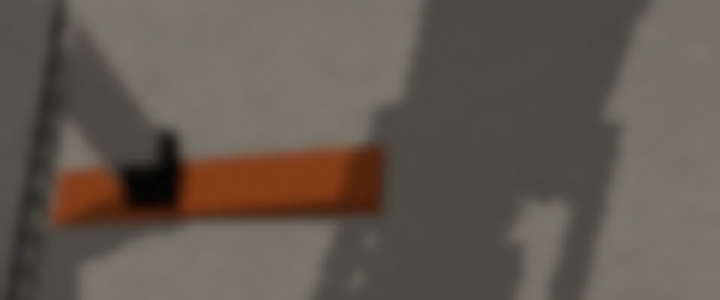

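The foot sits centred on the wedge, with the nose showing well past it: nose at (55,220), tail at (383,180) and foot at (150,190). Now I'll press the corner.

```bash
python3 -m crank '[[0,0,0,-0.037,0.0018,0,0],[0,0,0,-0.037,0.0018,0,0],[0,0,0,-0.037,0.0018,0,0],[0,0,0,-0.037,0.0018,0,0],[0,0,0,-0.037,0.0018,0,0]]' >/dev/null
python3 -m crank '[[0,0,0,0,0,0,0],[0,0,0,0,0,0.03,0],[0,0,0,0,0,0.02,0],[0,0,0,0,0,0,0],[0,0,0,0,0,0,0]]'
for i in 1 2 3; do python3 -m crank '[[0,0,0,0,0,0.003,0],[0,0,0,0,0,0.003,0],[0,0,0,0,0,0,0]]'| grep -E 'pos|wrist_f'|tr '\n' ' ';echo; done
```

```text
clock: 18.98
position: [0.4869, -0.2792, 0.1322]
tool_rot: [-2.333, -2.1, 0.001]
wrist_force: [0.1, -0.2, 0.6]
width: 0.0006
grip_force: 0.0
position: [0.4881, -0.28, 0.128] wrist_force: [0.9, 0.2, -0.5] 
position: [0.4874, -0.2798, 0.1205] wrist_force: [0.2, 0.9, -0.9] 
position: [0.4879, -0.2802, 0.1182] wrist_force: [-3.3, 1.7, 11.8]
```

```bash
for i in 1 2 3; do python3 -m crank '[[0,0,0,0,0,0.0008,0],[0,0,0,0,0,0,0],[0,0,0,0,0,0,0]]'| grep -E 'pos|wrist_f'|tr '\n' ' ';echo; done
```

```text
position: [0.4879, -0.2802, 0.1182] wrist_force: [-5.1, 1.9, 14.4] 
position: [0.4879, -0.2802, 0.1182] wrist_force: [-6.9, 3.3, 16.1] 
position: [0.4879, -0.2802, 0.1181] wrist_force: [-7.5, 4.7, 19.6]
```

The corner held at z = 0.118 under 12–19 N, so it doesn't rock. I'll let go.

```bash
python3 -m crank '[[0,0,0,0,0,-0.003,0],[0,0,0,0,0,-0.003,0],[0,0,0,0,0,-0.005,0],[0,0,0,0,0,-0.01,0],[0,0,0,0,0,-0.03,0]]'
python3 -m crank '[[0,0,0,0,0,-0.03,0],[0,0,0,0,0,0,0],[0,0,0,0,0,0,0],[0,0,0,0,0,0,0]]'
python3 - <<'E'
from h import *
s=shot('scene','s6.png')[:,:,::-1]
cv2.imwrite('pics/m6.png',cv2.resize(s[190:240,150:270],(720,300),interpolation=cv2.INTER_CUBIC))
E
```

```text
clock: 20.9
position: [0.4851, -0.2783, 0.1588]
tool_rot: [-2.327, -2.094, 0.004]
wrist_force: [-0.5, -1.0, -0.8]
width: 0.0006
grip_force: 0.0
clock: 21.23
position: [0.4874, -0.2799, 0.193]
tool_rot: [-2.335, -2.101, 0.0]
wrist_force: [0.2, 0.5, 0.2]
width: 0.0006
grip_force: 0.0
```

View pics/m6.png

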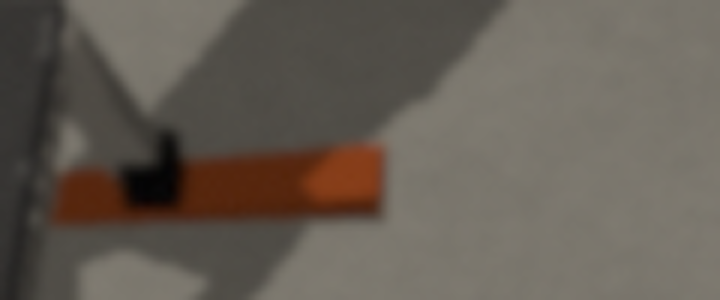

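The wedge and foot haven't moved since the press, and the arm is clear.

```bash
python3 -c "from rig import env; print(env.sign_off())"
```

```text
the job is handed in; nothing more can be done
None
```

The gap felt about 5 mm, so I slid only the orange wedge under the short foot until snug (about 8 N), left the packer out, and pressed the corner at 12–19 N (over the 12 N asked) without it rocking; I then let go and handed the job in, with no verdict returned.

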